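# Index the nozzle three rings out on a perforated-disc stand and lock it

### The job

On the grey stand, push the upright tab of the black thumb lever with the fingertips to click the brass nozzle exactly three rings outward on the perforated disc, one click at a time with a short rest in each notch, never going past the third. Move the nozzle only through the thumb lever and push gently, as the lever is light plastic; then press the round black lock cap down fully home and let go. Leave the things lying around where they are.

Things in the scene. Friction and masses are not known exactly. Their poses are not given: they have to be found in the camera images.
- stand: Fixed apparatus, two grey slabs 280 x 275 mm, upper one's top 32 mm above the table. Origin: on the table under the vertical pivot of lever and nozzle arm (steel hub, 26 mm diameter, top 69 mm up). x points from the thumb lever to the disc, y left of that, z up. Level perforated disc: 172 mm diameter, top 38 mm up, centre at x 100, y -55 mm, seven rings of holes.
- detent_block (a point): Centre of the top of a dark steel block (30 x 22 mm, 62 mm high above the table) at stand x 0, y 102 mm. It holds the spring detent and a flat bridge 26 mm wide, top 68 mm up, that reaches from it inward to y 28 mm over the notched quadrant.
- thumb_lever: Black plastic lever on the vertical pivot (origin = stand's origin; x axis points away from its tab), reaching 74 mm towards the stand's -x; flat arm's top 62 mm above the table. Stays where left. Pushed anticlockwise (seen from above; tab towards stand -y) it drives the nozzle arm outward through a dog pin; pulled back it does not take the arm along. Breaks above 15 N.
- tab (a point): Top centre of the lever's upright black tab, 65 mm from the pivot: 6 mm thick along the push, 18 mm wide, 32 mm clear above the lever arm, top 94 mm up. Starts on the stand's +y side. First an unknown free travel (8 to 32 mm, under 1 N); then each click takes 5.1 mm: push along the arc rises to about 6 N (more if the finger rubs across the tab), drops to nearly nothing as the arm jumps into the next notch, and rises again some 2 to 3 mm on.
- index_arm: Steel nozzle arm with a notched quadrant on the same pivot (origin = stand's origin, x axis along the arm to the nozzle). Spring detent, seven notches 4.5 degrees apart; starts in the first, second or third and must finish three notches on, anticlockwise seen from above. Not to be touched: moved by the thumb lever alone.
- nozzle (a point): Top of the brass nozzle (16 mm diameter, top 78 mm above the table) at the end of the nozzle arm, 100 mm from the pivot. One click moves it 7.8 mm, one ring outward from the disc's centre, towards the stand's +y.
- lock: Push-down lock: steel stem with a round black cap, 26 mm diameter, 10 mm thick, above the bridge at stand x 0, y 45 mm. Origin = stand's origin when up. Starts up, goes down 6 mm against about 5 N of friction to a hard stop, stays where left. Not to be loaded above 22 N.
- lock_top (a point): Centre of the top of the lock cap, 88 mm above the table when up, 82 mm when home.
- notebook: Bystander: closed notebook 150 x 210 x 12 mm, origin under its centre. Leave alone.
- spare_disc: Bystander: cream disc 120 mm in diameter, 5 mm thick, origin under its centre. Leave alone.
- black_clamp: Bystander: black block-shaped clamp 34 x 85 x 45 mm, origin under its centre. Leave alone.
- screwdriver: Bystander: screwdriver lying flat. Leave alone.

How it is judged (in metres and radians):
On the way, in this order (a step that is already met when the one before it is completed fails the run):
1. the nozzle rests one click on (distance of nozzle from where it was at the start of the episode between 0.0053 and 0.0103 m), for 0.3 s.
2. the nozzle rests two clicks on (distance of nozzle from where it was at the start of the episode between 0.0132 and 0.0182 m), for 0.3 s.
3. the nozzle rests three clicks on (distance of nozzle from where it was at the start of the episode between 0.021 and 0.026 m), for 0.3 s.
4. the lock cap is pressed home (z of lock_top in the frame of stand below 0.0835 m), for 0.1 s.
At the end, for the whole second after the job is handed in: The nozzle sits three clicks (23.5 mm, within 2.5 mm) outward from where it started, and the lock cap is down to within 1.5 mm of its stop (all of step 3 and z of lock_top in the frame of stand below 0.0835 m); the robot touches nothing.
It fails at once if the nozzle went on past the third notch (distance of nozzle from where it was at the start of the episode above 0.0285 m).
It fails at once if the thumb lever was pushed with more than 15 N (contact force between the fingers and thumb_lever above 15 N).
It fails at once if the lock was pressed with more than 22 N (contact force between the fingers and lock above 22 N).
It fails at once if the fingers pushed the nozzle arm itself (contact force between the fingers and index_arm above 1.5 N).
It fails at once if a bystander was moved by more than 20 mm (distance of any of notebook, spare_disc, black_clamp, screwdriver from where it was at the start of the episode above 0.02 m).
It also fails if it takes over 72 s, if anything falls off the work surface, if the arm or the gripper's body presses on something with over 40 N, if the wrist force passes 120 N, or if a joint passes its speed limit or range.

### The arm

A 6-joint arm with a two-finger parallel gripper is mounted at the origin on the work surface. World frame = base frame: x ahead of the robot, y to its left, z up, the work surface at z = 0. Lengths are in mm, angles in rad, forces in N, time in s.
With the tool pointing down it reaches from about 350 to 875 mm from the base axis. Payload 4.2 kg.
Tool frame: the origin (TCP) lies on the mounting face of the last link; the fingertips stand 173 mm ahead of it and the grasp point (between the pads) lies grip_point_offset ahead of it (grip_point_offset is the distance from the TCP to the grasp point, in mm); z points along the fingers, y is the line along which they close (so a half turn about z gives the same grasp; the last joint's range is limited). The gripper opens to 85 mm and grips with 20 to 120 N. Pads are 22 mm wide; open, the fingers measure 114 mm over their backs; the gripper's body (76 mm by 85 mm) begins 54 mm behind the grasp point. The pads swing forward as they close: fully open they stand 13 mm farther back than shut.
Start: joints at [-0.993, 0.385, 0.008, 0, -1.194, -0.259], TCP at [195.908, -593.481, 404.712] pointing down, gripper open.
Joint ranges: [-3.14, 3.14], [-1.21, 2.06], [-1.07, 1.41], [-3.16, 2.05], [-2.99, -0.16], [-3.1, 3.1]. Speed limits (rad/s): [2.79, 2.79, 3.14, 3.14, 3.14, 3.14].

### API

Orientations are given as a unit quaternion [x, y, z, w].
In Python, from bench import read_state, get_image, job_done, recognise, place_of, grip_point_offset gives the robot as it stands. The module is installed in compiled form; this text tells all that it offers.
- The arm moves only by the tool carry_out, never from a script. Its arguments are lists of equal length, an entry for each row: "slide": the shift along the tool's x, y, z in m, a list of three; "roll": the turn about the tool's z in degrees; "claw": the finger opening in m, from 0 to 0.0854. A call has 1 to 8 rows; each row is the pose to reach, as a shift and turn from the pose commanded when the call began, along the tool's axes at that moment; what a row does not reach only later rows make up. A row lasts 1/8 s, in which the tool goes at most 62.5 mm and 10.7 degrees, less where a joint would pass 70% of its speed; a pose out of reach is approached as far as the arm can. A call with a gripper value outside its range is refused whole. The fingers move at their own pace and stop on an object; the grip force is fixed at half the most. Time passes only in rows, so rows that repeat a pose let the fingers close. It gives the time, the measured TCP pose, the force, the opening and the grip force at its end, in the units of the state.
- read_state(): the state, without advancing time (a new reading comes with each control period).
- get_image(name): name is "scene" or "top" or "wrist"; returns a dict with "img" (400x640x3 uint8, red, green, blue), "z_map" (400x640 float32, mm along the optical axis (not along the pixel's ray), 0 where there is no reading), "mtx" (3x3 intrinsics, pixels), "world_from_camera" (4x4, takes a point from camera to world coordinates); the wrist camera has in their place "T_tool_cam" (4x4, takes a point from camera to tool coordinates, whose origin is the TCP and whose axes are the flange's). Camera axes: x right, y up, looking along -z (the intrinsics and any distortion apply to the point x, -y, -z); pixel columns grow to the right and rows downward; lengths in mm; the calibration is good to about 2 mm. A picture is of the moment at which its call begins: read the wrist's pose just before it.
- job_done(): hands the job in; it is judged then, once.
Trained networks look in a picture, given as the dict that the camera call returned (one of the last four; its "shot" number tells which), for a name from the list of things; names that differ only in an ending like _2 or _b are one class to them, and where a whole thing is asked for, a point or a joint stands for the part that bears it (a point fixed in the world has none). Each returns a list of dicts, best first, with "conf" (0 to 1); they miss things now and then, are a little off and sometimes report something else, mostly with a low value. They report only what shows in the picture. A call takes as long as a camera call.
- recognise(picture, thing): "at" ([column, row] in pixels, amid what is visible of it).
- place_of(picture, thing): "at" ([column, row] in pixels: a listed point, or the origin of a listed thing).
The state is a dict: "clock": time; "joints": joint angles; "joint_vel": joint speeds; "joint_efforts": joint torques, N m; "position": TCP position; "ee_rot": TCP orientation; "contact_force": force on the tool from outside, world axes, zero at the start; "wrist_torque": the same for the moment, N m; "gripper_width": finger opening in mm; "grasp_force": force on a finger pad.
Only numpy, scipy, OpenCV 4.12 (cv2) and the standard library are available. Lean on these libraries where they do the work, as an engineer would, in place of code of your own. Each camera call takes 0.05 s, during which the arm holds its last target. There are 200 camera calls.

## Working session

There is one attempt and no reset: what is moved stays moved. The work goes in short steps, Python scripts to look and compute and a tool call to move; the robot and the scene stay as the last step left them, time stands still between calls to the robot, and variables do not carry over. Pictures are saved under pics/ and viewed, at most 10 in all, crops included, and the job is handed in when it is done.

Besides the shell and the picture viewer there is one more tool, called after "Call:" as name([rows], argument=value, ...), one row to a line, values as JSON. carry_out: Moves the arm, as the interface text tells. Its arguments: {"type":"object","properties":{"slide":{"type":"array"},"roll":{"type":"array"},"claw":{"type":"array"}},"required":["slide","roll","claw"]}

```bash
mkdir -p pics
cat > h.py <<'E'
import numpy as np, cv2
from bench import *
from scipy.spatial.transform import Rotation as R
def cam(name):
    s=read_state(); p=get_image(name)
    if name=="wrist":
        T=np.eye(4); T[:3,:3]=R.from_quat(s["ee_rot"]).as_matrix(); T[:3,3]=s["position"]
        p["W"]=T@np.array(p["T_tool_cam"])
    else: p["W"]=np.array(p["world_from_camera"])
    return p
def ray(p,at):
    u=cv2.undistortPoints(np.array([[at]],float),np.array(p["mtx"]),np.array(p.get("dist",np.zeros(5)),float)).ravel()
    d=p["W"][:3,:3]@np.array([u[0],-u[1],-1.]); return p["W"][:3,3],d
def at_z(p,at,z):
    o,d=ray(p,at); return o+d*(z-o[2])/d[2]
def at_d(p,at):
    c,r=[int(round(v)) for v in at]; w=p["z_map"][max(r-1,0):r+2,max(c-1,0):c+2]; w=w[w>0]
    o,d=ray(p,at); return o+d*np.median(w) if len(w) else None
def save(p,n): cv2.imwrite("pics/"+n,cv2.cvtColor(p["img"],cv2.COLOR_RGB2BGR))
E
python3 - <<'E'
from h import *
np.set_printoptions(precision=1,suppress=True)
print(grip_point_offset, read_state())
H=dict(stand=0,tab=94,nozzle=78,lock_top=88,detent_block=62,thumb_lever=0)
for c in ["scene","top"]:
    p=cam(c); save(p,c+".png"); print(c,p.keys(),p["W"][:3,3])
    for k,z in H.items():
        for r in place_of(p,k)[:2]: print(k,r["conf"],np.array(r["at"]),at_z(p,r["at"],z),at_d(p,r["at"]))
E
```

```text
154.70000000000002 {'clock': 0.0, 'joints': array([-1. ,  0.4,  0. , -0. , -1.2, -0.3]), 'joint_vel': array([ 0.,  0.,  0., -0.,  0.,  0.]), 'joint_efforts': array([ -0. , -39.2,  18.8,   4.2,  -0. ,   0. ]), 'position': array([ 195.8, -593.3,  403.6]), 'ee_rot': array([-0.2,  1. ,  0. , -0. ]), 'contact_force': array([-0.4,  0.5,  0.1]), 'wrist_torque': array([0., 0., 0.]), 'grasp_force': 0.0, 'gripper_width': 85.26371494927655}
scene dict_keys(['img', 'z_map', 'mtx', 'world_from_camera', 'shot', 'W']) [967.9 490.5 598.9]
stand 0.9 [341.3 221.6] [532.9  68.7   0. ] [567.5 102.2  47.5]
stand 0.58 [381.5 176.4] [351.9  19.3   0. ] [354.2  21.1   2.3]
tab 0.66 [378.2 185.5] [475.3 108.8  94. ] [473.6 107.5  92.3]
nozzle 0.95 [296.  208.4] [630.8  40.8  78. ] [628.4  37.7  74.4]
nozzle 0.69 [375.1 186.4] [466.7  94.5  78. ] [479.6 104.7  91.4]
lock_top 0.48 [355.2 205.3] [546.5 116.   88. ] [544.6 114.3  85.7]
detent_block 0.73 [373.7 229.7] [546.7 167.7  62. ] [550.4 170.6  66.8]
detent_block 0.36 [285.  154.9] [ 526.3 -131.6   62. ] [ 483.4 -192.     9.9]
top dict_keys(['img', 'z_map', 'mtx', 'world_from_camera', 'shot', 'W']) [ 489.7   28.9 1009.3]
stand 0.82 [304.6 220.9] [513.   70.4   0. ] [511.9  68.3  50.9]
tab 0.62 [284.9 239.4] [470.1 108.4  94. ] [470.  108.8  89.9]
nozzle 0.72 [306.3 215.6] [523.   63.7  78. ] [523.3  64.   70.6]
nozzle 0.66 [317.3 169.2] [627.   41.2  78. ] [628.4  41.3  68.2]
lock_top 0.57 [282.9 204.1] [547.  115.2  88. ] [547.  115.2  88.5]
detent_block 0.92 [255.3 208.1] [538.5 179.8  62. ] [538.2 178.9  67.9]
thumb_lever 0.51 [306.  214.4] [528.7  67.4   0. ] [525.8  64.6  73.9]
```

Run:
```python
import cv2
a=cv2.imread("pics/top.png")[110:290,200:440]; cv2.imwrite("pics/topc.png",cv2.resize(a,None,fx=3.3,fy=3.3,interpolation=cv2.INTER_CUBIC))
```

```text
(no output)
```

View pics/topc.png

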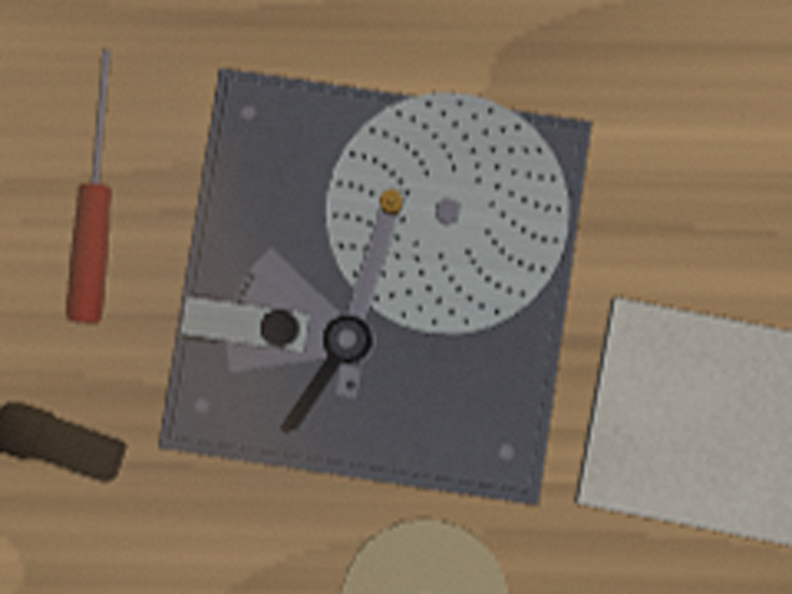

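View pics/scene.png

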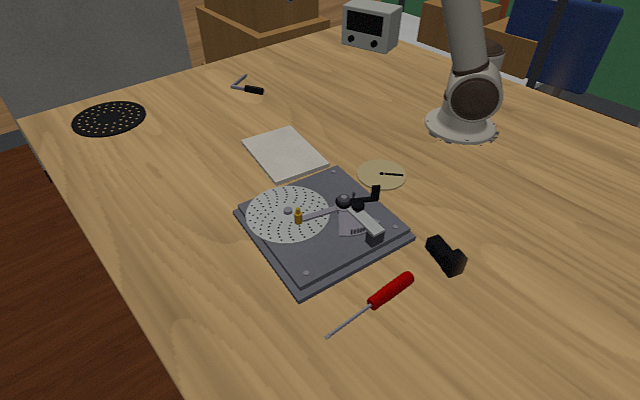

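The top crop shows the stand with hub at px (305,212), lock cap (285,209), tab (288,240), nozzle (318,171) and disc centre (335,174). The scene view agrees: the tab is upright on the +y side at (376,190).

Run:
```python
from h import *
np.set_printoptions(precision=1,suppress=True)
p=cam("top"); f=lambda c,r:(200+c/3.3-.35,110+r/3.3-.35)
L=[(347,338,69,0,0),(280,327,88,0,45),(447,211,42,100,-55)]
W=np.array([at_z(p,f(a,b),z)[:2] for a,b,z,_,_ in L]); S=np.array([l[3:] for l in L],float)
a=S-S.mean(0);b=W-W.mean(0)
th=np.arctan2((a[:,0]*b[:,1]-a[:,1]*b[:,0]).sum(),(a*b).sum()); c,s=np.cos(th),np.sin(th);M=np.array([[c,-s],[s,c]])
t=W.mean(0)-M@S.mean(0); print(np.degrees(th),t,"res",W-(S@M.T+t))
for n,q,z in [("tab",(290,426),94),("noz",(391,202),78),("c",(222,70),32),("c",(592,122),32),("c",(540,503),32),("c",(160,447),32)]:
    w=at_z(p,f(*q),z)[:2]; v=M.T@(w-t); print(n,w,v,np.hypot(*v),np.degrees(np.arctan2(v[1],v[0])))
w=cam("wrist"); print(np.array(w["T_tool_cam"]),w["mtx"])
st=read_state(); Rt=R.from_quat(st["ee_rot"]).as_matrix(); print(Rt,st["position"])
print("slide to 470,70,380:",Rt.T@(np.array([470,70,380])-st["position"]))
```

```text
-7.390471788490365 [530.9  67.3] res [[ 0.2  0.2]
 [ 0.1 -0.5]
 [-0.3  0.3]]
tab [471.6 102.8] [-63.4  27.5] 69.1134940571681 156.56077505531337
noz [623.3  39.3] [ 95.2 -16. ] 96.4989904509165 -9.523917655895044
c [723.2 162.5] [178.5 119.1] 214.57493672703043 33.728886070013075
c [ 689.5 -102.2] [ 179.1 -147.7] 232.13866512768064 -39.51117836944214
c [420.3 -67.7] [ -92.4 -148.2] 174.6082228142195 -121.9394971429942
c [454.  198.7] [-93.2 120.3] 152.20686149320963 127.7515977708333
[[-0.   1.   0.3 79.9]
 [ 1.   0.   0.  -0.2]
 [ 0.   0.3 -1.  30.6]
 [ 0.   0.   0.   1. ]] [[275.8   0.  326. ]
 [  0.  275.8 198.8]
 [  0.    0.    1. ]]
[[-0.9 -0.3  0. ]
 [-0.3  0.9 -0. ]
 [-0.  -0.  -1. ]] [ 195.9 -593.5  404.8]
slide to 470,70,380: [-468.2  544.1   24.7]
```

Call:
carry_out([
  [-0.06,0.07,0.003],
  [-0.1,0.115,0.006],
  [-0.14,0.16,0.009],
  [-0.18,0.205,0.012],
  [-0.22,0.25,0.014],
  [-0.26,0.295,0.016],
  [-0.3,0.34,0.018],
  [-0.34,0.385,0.02],
], roll=[0,-5,-10,-15,-20,-25,-30,-36], claw=[0,0,0,0,0,0,0,0])

```text
clock: 1.8
position: [392.9, -132.2, 385.7]
ee_rot: [-0.458, 0.889, -0.0, 0.001]
contact_force: [1.4, -0.6, 0.4]
gripper_width: -0.1
grasp_force: 0.0
```

```bash
cat >> h.py <<'E'
def go(x,y,z,ang=None):
    "slide [mm] in tool axes and roll [deg] so that tool x points to world angle ang"
    s=read_state(); Rt=R.from_quat(s["ee_rot"]).as_matrix()
    a=np.degrees(np.arctan2(Rt[1,0],Rt[0,0])); d=0 if ang is None else -((ang-a+180)%360-180)
    print("pos",s["position"],"ang",a%360,"slide",Rt.T@(np.array([x,y,z])-s["position"]),"roll",d,"F",s["contact_force"],"t",s["clock"],"j6",s["joints"])
E
python3 - <<'E'
from h import *
np.set_printoptions(precision=2,suppress=True)
go(470,70,380,239)
E
```

```text
pos [ 392.86 -132.24  385.73] ang 234.47821638539375 slide [-209.42   54.73    5.85] roll -4.521783614606193 F [ 1.35 -0.57  0.43] t 1.8 j6 [ 0.07  0.03 -0.5   0.   -1.03 -0.69]
```

Call:
carry_out([
  [-0.04,0.01,0.001],
  [-0.08,0.02,0.002],
  [-0.12,0.03,0.003],
  [-0.16,0.04,0.004],
  [-0.195,0.05,0.005],
  [-0.208,0.054,0.006],
  [-0.208,0.054,0.006],
  [-0.208,0.054,0.006],
], roll=[-1,-2,-3,-4,-4.5,-4.5,-4.5,-4.5], claw=[0,0,0,0,0,0,0,0])

```text
clock: 2.8
position: [469.8, 65.4, 379.2]
ee_rot: [-0.49, 0.872, 0.0, -0.0]
contact_force: [0.1, -0.0, -0.1]
gripper_width: 0.0
grasp_force: 0.0
```

Run:
```python
from h import *
np.set_printoptions(precision=2,suppress=True)
go(470,70,380,239)
p=cam("wrist"); save(p,"w1.png"); np.save("w1W.npy",p["W"]); np.save("w1K.npy",p["mtx"]); np.save("w1z.npy",p["z_map"])
H=dict(stand=0,tab=94,nozzle=78,lock_top=88,detent_block=62)
for k,z in H.items():
    for r in place_of(p,k)[:2]: print(k,r["conf"],np.array(r["at"]),at_z(p,r["at"],z),at_d(p,r["at"]))
```

```text
pos [469.77  65.35 379.18] ang 238.7152752321374 slide [-4.09  2.22 -0.82] roll -0.28472476786259904 F [ 0.08 -0.   -0.14] t 2.8 j6 [ 0.48  0.15 -0.39 -0.   -1.03 -1.03]
stand 0.8 [282.7 196.3] [534.22  61.01   0.  ] [520.86  52.98  43.89]
stand 0.26 [287.4 199.7] [531.54  68.19   0.  ] [516.8   58.08  49.67]
tab 0.58 [340.1 228.7] [475.43 102.17  94.  ] [475.49 102.29  93.69]
nozzle 0.86 [190.8 242.6] [625.56  38.55  78.  ] [625.53  38.55  78.03]
lock_top 0.78 [294.6 263.1] [538.75 113.98  88.  ] [538.75 113.98  88.  ]
detent_block 0.31 [340.1 230.7] [482.64 117.49  62.  ] [476.67 104.33  93.36]
```

View pics/w1.png

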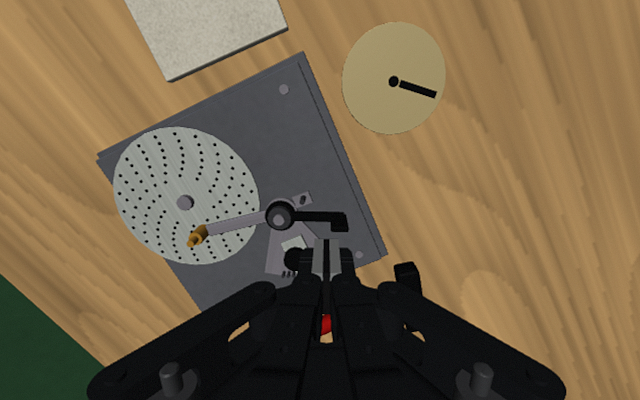

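The wrist view shows hub (280,215), disc centre (185,202), tab (339,227), nozzle (198,236), the lock cap partly hidden at (294,261), and the closed fingertips at (325,245).

Run:
```python
from h import *
np.set_printoptions(precision=2,suppress=True)
p=dict(W=np.load("w1W.npy"),mtx=np.load("w1K.npy"),z_map=np.load("w1z.npy"))
for n,q,z in [("hub",(280,215),69),("disc",(185,202),42),("tab",(340,228.7),94),("lock",(294.6,262),88)]: print(n,at_z(p,q,z),at_d(p,q))
# tab top points from depth
z=p["z_map"]; pts=[]
for r in range(195,250):
    for c in range(300,370):
        w=at_d(p,(c,r))
        if w is not None and 88<w[2]<98: pts.append([c,r,*w])
pts=np.array(pts); print(len(pts),pts.mean(0)); 
c=pts[:,2:4]-pts[:,2:4].mean(0); u,s,v=np.linalg.svd(c,full_matrices=False); print(v,s, np.ptp(c@v.T,axis=0))
pts=[]
for r in range(195,236):
    for cc in range(255,305):
        w=at_d(p,(cc,r))
        if w is not None and 66<w[2]<72: pts.append(w)
pts=np.array(pts); print("hubtop",len(pts),pts.mean(0),np.ptp(pts,axis=0))
```

```text
hub [527.68  64.53  69.  ] [526.56  63.77  72.14]
disc [623.35  -0.46  42.  ] [620.8   -0.49  46.02]
tab [475.52 102.11  94.  ] [475.58 102.24  93.69]
lock [538.01 112.85  88.  ] [538.06 112.91  87.88]
130 [338.28 227.76 476.67 100.74  92.97]
[[-0.84  0.54]
 [ 0.54  0.84]] [57.89 21.14] [17.27  5.68]
hubtop 329 [530.1   66.01  68.98] [25.49 42.87  5.9 ]
```

Run:
```python
from h import *
np.set_printoptions(precision=2,suppress=True)
go(488,120,247,237.5)
```

```text
pos [470.05  65.64 379.33] ang 238.7182803857878 slide [-55.75  12.9  132.34] roll 1.218280385787807 F [0.45 0.18 0.32] t 3.1 j6 [ 0.48  0.15 -0.39 -0.   -1.03 -1.03]
```

Call:
carry_out([
  [-0.028,0.006,0],
  [-0.056,0.013,0.01],
  [-0.056,0.013,0.04],
  [-0.056,0.013,0.07],
  [-0.056,0.013,0.1],
  [-0.056,0.013,0.12],
  [-0.056,0.013,0.132],
  [-0.056,0.013,0.132],
], roll=[0.6,1.2,1.2,1.2,1.2,1.2,1.2,1.2], claw=[0,0,0,0,0,0,0,0])

```text
clock: 4.1
position: [488.1, 120.6, 246.7]
ee_rot: [-0.481, 0.876, -0.0, -0.001]
contact_force: [0.2, -0.1, 0.3]
gripper_width: 0.1
grasp_force: 0.0
```

```bash
cat >> h.py <<'E'
HUB=np.array([530.8,66.8])
def look(n=None):
    "tool in polar coordinates about the hub, force in radial/tangential, lever and nozzle seen"
    s=read_state(); Rt=R.from_quat(s["ee_rot"]).as_matrix(); v=np.array(s["position"])[:2]-HUB
    ph=np.arctan2(v[1],v[0]); er=np.array([np.cos(ph),np.sin(ph)]); et=np.array([-er[1],er[0]]); F=np.array(s["contact_force"])
    print("t %.2f pos"%s["clock"],np.round(s["position"],2),"r %.2f phi %.2f"%(np.hypot(*v),np.degrees(ph)),"toolx-90-phi %.2f"%(np.degrees(np.arctan2(Rt[1,0],Rt[0,0])-ph)%360-90),"Fr %.2f Ft %.2f Fz %.2f"%(F[:2]@er,F[:2]@et,F[2]))
    if n:
        A=[]
        for c in ["top","scene"]:
            p=cam(c); h=cv2.cvtColor(p["img"],cv2.COLOR_RGB2HSV); m=cv2.inRange(h,(12,120,90),(28,255,255))
            box=(slice(140,200),slice(295,345)) if c=="top" else (slice(190,235),slice(270,325))
            k=np.zeros_like(m); k[box]=m[box]; M=cv2.moments(k,True); A.append(k.sum()/255)
            if M["m00"]: 
                w=at_z(p,(M["m10"]/M["m00"],M["m01"]/M["m00"]),74)
                print(c,int(M["m00"]),"noz",np.round(w[:2],2),"ang %.2f"%np.degrees(np.arctan2(w[1]-HUB[1],w[0]-HUB[0])))
            save(p,f"{c}_{n}.png")
E
python3 -c "
from h import *
look('a')"
```

```text
t 4.10 pos [488.09 120.65 246.67] r 68.73 phi 128.42 toolx-90-phi 19.14 Fr -0.21 Ft -0.11 Fz 0.31
top 34 noz [624.72  39.31] ang -16.32
scene 77 noz [638.36  55.11] ang -6.20
```

```bash
sed -i 's/(12,120,90)/(12,165,80)/' h.py
cat >> h.py <<'E'
def arc(*deg):
    s=read_state(); Rt=R.from_quat(s["ee_rot"]).as_matrix(); v=np.r_[np.array(s["position"])[:2]-HUB,0]
    print([list(np.round(Rt.T@(R.from_euler("z",d,degrees=True).as_matrix()-np.eye(3))@v/1000,4)[:2]) for d in deg])
E
python3 -c "
from h import *
look('b');arc(*np.arange(1,9)*1.25)"
```

```text
t 4.20 pos [488.46 120.91 247.87] r 68.71 phi 128.04 toolx-90-phi 19.53 Fr 0.49 Ft 0.56 Fz 0.53
top 15 noz [624.27  39.78] ang -16.13
scene 86 noz [639.7   56.72] ang -5.29
[[np.float64(0.0014), np.float64(0.0005)], [np.float64(0.0028), np.float64(0.0009)], [np.float64(0.0043), np.float64(0.0014)], [np.float64(0.0057), np.float64(0.0018)], [np.float64(0.0072), np.float64(0.0021)], [np.float64(0.0087), np.float64(0.0024)], [np.float64(0.0101), np.float64(0.0027)], [np.float64(0.0116), np.float64(0.003)]]
```

Call:
carry_out([
  [0.0014,0.0005,0],
  [0.0028,0.0009,0],
  [0.0043,0.0014,0],
  [0.0057,0.0018,0],
  [0.0072,0.0021,0],
  [0.0087,0.0024,0],
  [0.0101,0.0027,0],
  [0.0116,0.003,0],
], roll=[-1.25,-2.5,-3.75,-5,-6.25,-7.5,-8.75,-10], claw=[0,0,0,0,0,0,0,0])

```text
clock: 5.3
position: [479.3, 112.6, 247.2]
ee_rot: [-0.557, 0.831, -0.0, 0.0]
contact_force: [0.6, -0.7, -0.2]
gripper_width: -0.1
grasp_force: 0.1
```

Run:
```python
from h import *
look('c');arc(*np.arange(1,9)*.5)
p=cam("wrist"); save(p,"w2.png")
a=cv2.imread("pics/scene_c.png")[150:260,240:440]; cv2.imwrite("pics/sc.png",cv2.resize(a,None,fx=4,fy=4))
for c in "top","scene":
    p=cam(c); print(c,[(r["conf"],at_z(p,r["at"],78)) for r in place_of(p,"nozzle")[:1]],[(r["conf"],at_z(p,r["at"],94)) for r in place_of(p,"tab")[:1]])
```

```text
t 5.30 pos [479.35 112.57 247.2 ] r 68.87 phi 138.34 toolx-90-phi 19.31 Fr -0.93 Ft 0.11 Fz -0.22
top 16 noz [623.94  40.18] ang -15.95
scene 86 noz [639.88  56.91] ang -5.18
[[np.float64(0.0006), np.float64(0.0002)], [np.float64(0.0011), np.float64(0.0004)], [np.float64(0.0017), np.float64(0.0006)], [np.float64(0.0023), np.float64(0.0007)], [np.float64(0.0029), np.float64(0.0009)], [np.float64(0.0034), np.float64(0.0011)], [np.float64(0.004), np.float64(0.0013)], [np.float64(0.0046), np.float64(0.0014)]]
top [(0.8, array([627.17374182,  42.76933747,  78.        ]))] [(0.6, array([469.88503731, 106.4791393 ,  94.        ]))]
scene [(0.36, array([467.62548185,  93.71604093,  78.        ]))] [(0.7, array([474.88301647,  94.20974849,  94.        ]))]
```

View pics/w2.png

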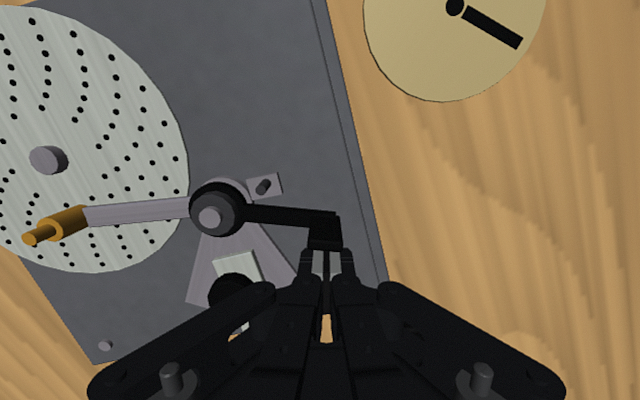

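View pics/sc.png

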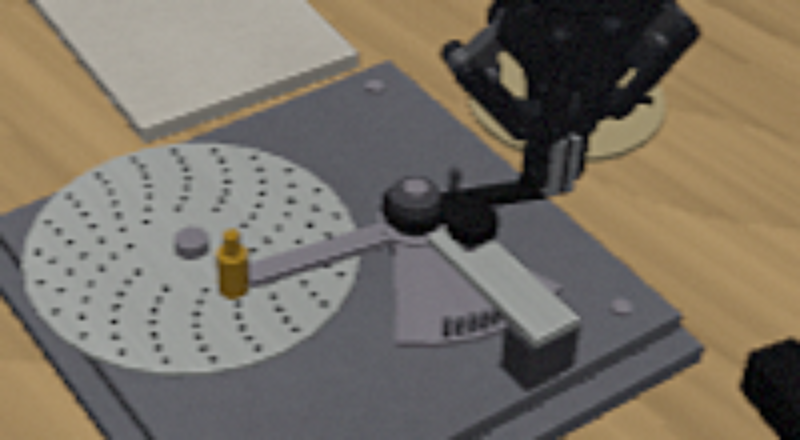

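The fingertips sit right behind the tab (wrist: tab (325,230), tips (325,255)). The index arm's tail with the pin is about 15–20° ahead at (265,187), and in the scene view the nozzle is unmoved.

Call:
carry_out([
  [0.0006,0.0002,0],
  [0.0011,0.0004,0],
  [0.0017,0.0006,0],
  [0.0023,0.0007,0],
  [0.0029,0.0009,0],
  [0.0034,0.0011,0],
  [0.004,0.0013,0],
  [0.0046,0.0014,0],
], roll=[-0.5,-1,-1.5,-2,-2.5,-3,-3.5,-4], claw=[0,0,0,0,0,0,0,0])

```text
clock: 6.75
position: [476.3, 108.9, 247.2]
ee_rot: [-0.585, 0.811, 0.0, 0.0]
contact_force: [0.3, 0.3, -0.2]
gripper_width: 0.1
grasp_force: 0.1
```

```bash
python3 -c "
from h import *
look('d');arc(2,4)"
```

```text
t 6.75 pos [476.27 108.87 247.19] r 68.87 phi 142.35 toolx-90-phi 19.25 Fr -0.05 Ft -0.46 Fz -0.17
top 14 noz [624.32  40.27] ang -15.84
scene 84 noz [639.79  56.77] ang -5.26
[[np.float64(0.0023), np.float64(0.0008)], [np.float64(0.0046), np.float64(0.0014)]]
```

Call:
carry_out([
  [0.0006,0.0002,0],
  [0.0011,0.0004,0],
  [0.0017,0.0006,0],
  [0.0023,0.0007,0],
  [0.0029,0.0009,0],
  [0.0034,0.0011,0],
  [0.004,0.0013,0],
  [0.0046,0.0014,0],
], roll=[-0.5,-1,-1.5,-2,-2.5,-3,-3.5,-4], claw=[0,0,0,0,0,0,0,0])

```text
clock: 7.85
position: [473.5, 104.9, 247.2]
ee_rot: [-0.613, 0.79, 0.0, -0.0]
contact_force: [-0.2, 0.4, -0.6]
gripper_width: 0.1
grasp_force: 0.1
```

Run:
```python
from h import *
look('e'); p=cam("wrist"); save(p,"w3.png")
cv2.imwrite("pics/w3c.png",cv2.resize(cv2.imread("pics/w3.png")[140:270,160:400],None,fx=3,fy=3))
```

```text
t 7.85 pos [473.49 104.93 247.17] r 68.84 phi 146.36 toolx-90-phi 19.24 Fr 0.38 Ft -0.24 Fz -0.65
top 15 noz [624.12  40.07] ang -15.98
scene 87 noz [639.89  57.04] ang -5.11
```

View pics/w3c.png

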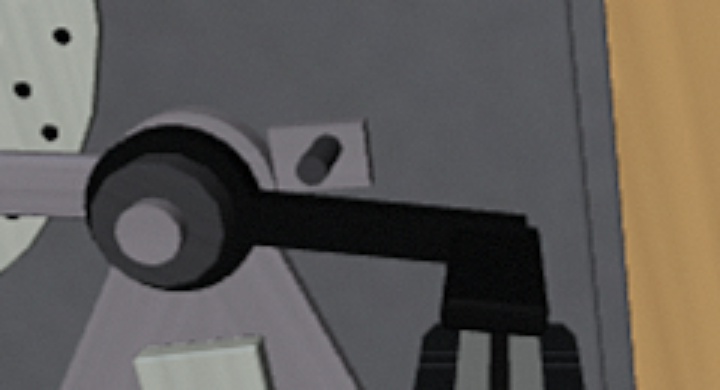

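The wrist crop shows the fingers pressing the tab at (495,320), with the lever edge about 3–5 mm short of the dog pin at (310,175).

Call:
carry_out([
  [0.0006,0.0002,0],
  [0.0011,0.0004,0],
  [0.0017,0.0006,0],
  [0.0023,0.0007,0],
  [0.0029,0.0009,0],
  [0.0034,0.0011,0],
  [0.004,0.0013,0],
  [0.0046,0.0014,0],
], roll=[-0.5,-1,-1.5,-2,-2.5,-3,-3.5,-4], claw=[0,0,0,0,0,0,0,0])

```text
clock: 9.0
position: [471.0, 100.9, 247.2]
ee_rot: [-0.64, 0.768, -0.0, 0.0]
contact_force: [-0.1, 0.9, 0.6]
gripper_width: 0.2
grasp_force: 0.1
```

```bash
python3 -c "
from h import *
look('f')"
```

```text
t 9.00 pos [471.03 100.85 247.21] r 68.79 phi 150.33 toolx-90-phi 19.27 Fr 0.57 Ft -0.72 Fz 0.62
top 15 noz [624.27  39.93] ang -16.04
scene 84 noz [639.65  56.59] ang -5.36
```

Call:
carry_out([
  [0.0006,0.0002,0],
  [0.0011,0.0004,0],
  [0.0017,0.0006,0],
  [0.0023,0.0008,0],
  [0.0023,0.0008,0],
], roll=[-0.5,-1,-1.5,-2,-2], claw=[0,0,0,0,0])

```text
clock: 9.72
position: [469.8, 98.7, 247.2]
ee_rot: [-0.653, 0.757, 0.0, -0.0]
contact_force: [0.4, -0.2, 0.2]
gripper_width: 0.1
grasp_force: 0.1
```

```bash
python3 -c "
from h import *
look('g')"
```

```text
t 9.72 pos [469.77  98.68 247.19] r 68.86 phi 152.42 toolx-90-phi 19.15 Fr -0.39 Ft -0.03 Fz 0.17
top 16 noz [624.64  40.33] ang -15.75
scene 86 noz [639.74  56.94] ang -5.17
```

Call:
carry_out([
  [0.0006,0.0002,0],
  [0.0011,0.0004,0],
  [0.0017,0.0006,0],
  [0.0023,0.0008,0],
  [0.0023,0.0008,0],
], roll=[-0.5,-1,-1.5,-2,-2], claw=[0,0,0,0,0])

```text
clock: 10.45
position: [468.7, 96.5, 247.2]
ee_rot: [-0.666, 0.746, 0.0, -0.0]
contact_force: [-0.8, 0.1, -0.1]
gripper_width: 0.0
grasp_force: 0.1
```

```bash
python3 -c "
from h import *
look('h')"
```

```text
t 10.45 pos [468.66  96.51 247.18] r 68.88 phi 154.45 toolx-90-phi 19.12 Fr 0.80 Ft 0.25 Fz -0.07
top 15 noz [624.12  40.07] ang -15.98
scene 88 noz [639.94  57.01] ang -5.12
```

Call:
carry_out([
  [0.0006,0.0002,0],
  [0.0011,0.0004,0],
  [0.0017,0.0006,0],
  [0.0023,0.0008,0],
  [0.0023,0.0008,0],
], roll=[-0.5,-1,-1.5,-2,-2], claw=[0,0,0,0,0])

```text
clock: 11.18
position: [467.6, 94.3, 247.2]
ee_rot: [-0.679, 0.734, -0.0, 0.0]
contact_force: [0.8, 0.2, 0.1]
gripper_width: -0.2
grasp_force: 0.1
```

```bash
python3 -c "
from h import *
look('i')"
```

```text
t 11.18 pos [467.64  94.35 247.2 ] r 68.91 phi 156.44 toolx-90-phi 19.13 Fr -0.66 Ft -0.47 Fz 0.08
top 15 noz [624.41  40.53] ang -15.68
scene 85 noz [639.9   56.82] ang -5.23
```

Call:
carry_out([
  [0.0006,0.0002,0],
  [0.0011,0.0004,0],
  [0.0017,0.0006,0],
  [0.0023,0.0008,0],
  [0.0023,0.0008,0],
], roll=[-0.5,-1,-1.5,-2,-2], claw=[0,0,0,0,0])

```text
clock: 11.9
position: [466.8, 92.5, 247.3]
ee_rot: [-0.692, 0.722, 0.0, 0.001]
contact_force: [-1.0, 4.9, 0.2]
gripper_width: 0.2
grasp_force: 2.3
```

Run:
```python
from h import *
look('j'); p=cam("wrist"); save(p,"w4.png")
cv2.imwrite("pics/w4c.png",cv2.resize(cv2.imread("pics/w4.png")[140:270,160:400],None,fx=3,fy=3))
```

```text
t 11.90 pos [466.78  92.51 247.25] r 68.99 phi 158.12 toolx-90-phi 19.45 Fr 2.72 Ft -4.21 Fz 0.18
top 17 noz [624.3   40.68] ang -15.61
scene 85 noz [639.98  57.59] ang -4.82
```

View pics/w4c.png

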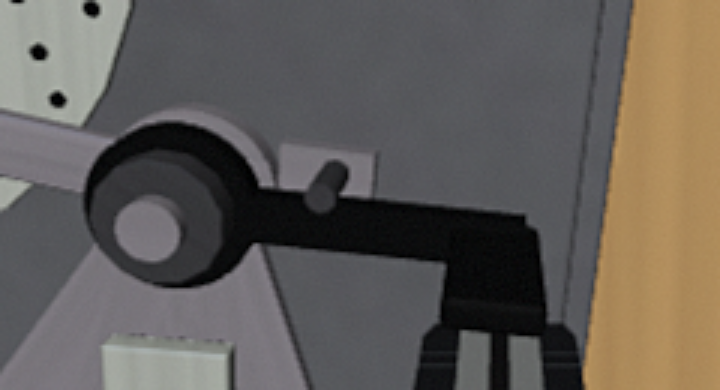

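The lever now bears on the dog pin at (325,185), with a push of about 5 N. From here I go in fine steps.

Call:
carry_out([
  [0.0003,0.0001,0],
  [0.0006,0.0002,0],
  [0.0009,0.0003,0],
  [0.0011,0.0004,0],
  [0.0011,0.0004,0],
], roll=[-0.25,-0.5,-0.75,-1,-1], claw=[0,0,0,0,0])

```text
clock: 12.68
position: [466.4, 91.6, 247.3]
ee_rot: [-0.698, 0.716, 0.0, 0.001]
contact_force: [-0.1, 6.5, -1.3]
gripper_width: 0.1
grasp_force: 3.3
```

```bash
python3 -c "
from h import *
look('k')"
```

```text
t 12.68 pos [466.41  91.6  247.27] r 69.00 phi 158.94 toolx-90-phi 19.63 Fr 2.46 Ft -6.03 Fz -1.32
top 15 noz [624.53  42.17] ang -14.72
scene 82 noz [640.09  58.03] ang -4.59
```

Call:
carry_out([
  [0.0003,0.0001,0],
  [0.0006,0.0002,0],
  [0.0009,0.0003,0],
  [0.0011,0.0004,0],
  [0.0011,0.0004,0],
], roll=[-0.25,-0.5,-0.75,-1,-1], claw=[0,0,0,0,0])

```text
clock: 13.4
position: [465.5, 89.5, 247.1]
ee_rot: [-0.704, 0.71, 0.0, -0.001]
contact_force: [-0.9, 0.3, -0.3]
gripper_width: -0.0
grasp_force: 0.0
```

```bash
python3 -c "
from h import *
look('l')"
```

```text
t 13.40 pos [465.55  89.54 247.06] r 69.10 phi 160.79 toolx-90-phi 18.76 Fr 0.93 Ft 0.02 Fz -0.31
top 19 noz [626.25  47.33] ang -11.53
scene 86 noz [641.39  63.8 ] ang -1.55
```

Call:
carry_out([
  [0,0,0],
  [0,0,0],
  [0,0,0],
  [0,0,0],
  [0,0,0],
], roll=[0,0,0,0,0], claw=[0,0,0,0,0])

```text
clock: 14.12
position: [465.8, 90.0, 247.2]
ee_rot: [-0.704, 0.71, -0.0, 0.0]
contact_force: [-0.5, -0.5, 1.3]
gripper_width: -0.3
grasp_force: 0.0
```

```bash
python3 -c "
from h import *
look('m')"
```

```text
t 14.12 pos [465.8   90.02 247.18] r 69.02 phi 160.34 toolx-90-phi 19.23 Fr 0.28 Ft 0.68 Fz 1.27
top 15 noz [625.95  47.88] ang -11.25
scene 88 noz [641.27  63.56] ang -1.68
```

One click is on and rested (nozzle moved about 7.8 mm). On to the second.

Call:
carry_out([
  [0.0006,0.0002,0],
  [0.0011,0.0004,0],
  [0.0017,0.0006,0],
  [0.0023,0.0008,0],
  [0.0023,0.0008,0],
], roll=[-0.5,-1,-1.5,-2,-2], claw=[0,0,0,0,0])

```text
clock: 14.85
position: [465.0, 87.9, 247.2]
ee_rot: [0.717, -0.697, -0.0, -0.0]
contact_force: [-0.5, 3.6, -1.6]
gripper_width: 0.2
grasp_force: 1.6
```

```bash
python3 -c "
from h import *
look('n')"
```

```text
t 14.85 pos [465.04  87.94 247.21] r 69.07 phi 162.18 toolx-90-phi 19.39 Fr 1.61 Ft -3.26 Fz -1.61
top 13 noz [625.47  47.93] ang -11.27
scene 90 noz [641.21  63.87] ang -1.52
```

Call:
carry_out([
  [0.0003,0.0001,0],
  [0.0006,0.0002,0],
  [0.0009,0.0003,0],
  [0.0011,0.0004,0],
  [0.0014,0.0005,0],
  [0.0014,0.0005,0],
], roll=[-0.25,-0.5,-0.75,-1,-1.25,-1.25], claw=[0,0,0,0,0,0])

```text
clock: 15.7
position: [464.6, 86.7, 247.3]
ee_rot: [0.724, -0.689, -0.0, -0.001]
contact_force: [-0.2, 6.2, -0.5]
gripper_width: 0.2
grasp_force: 3.0
```

```bash
python3 -c "
from h import *
look('o')"
```

```text
t 15.70 pos [464.63  86.71 247.25] r 69.10 phi 163.25 toolx-90-phi 19.57 Fr 1.97 Ft -5.90 Fz -0.54
top 13 noz [626.32  49.5 ] ang -10.27
scene 85 noz [641.32  64.11] ang -1.40
```

Call:
carry_out([
  [0.0003,0.0001,0],
  [0.0006,0.0002,0],
  [0.0009,0.0003,0],
  [0.0011,0.0004,0],
  [0.0011,0.0004,0],
], roll=[-0.25,-0.5,-0.75,-1,-1], claw=[0,0,0,0,0])

```text
clock: 16.42
position: [464.0, 84.7, 247.1]
ee_rot: [0.73, -0.683, 0.0, 0.001]
contact_force: [0.1, -0.0, 0.1]
gripper_width: 0.2
grasp_force: 0.1
```

```bash
python3 -c "
from h import *
look('p')"
```

```text
t 16.43 pos [463.98  84.67 247.12] r 69.17 phi 165.03 toolx-90-phi 18.79 Fr -0.12 Ft -0.01 Fz 0.07
top 14 noz [626.33  55.68] ang -6.64
scene 90 noz [642.57  71.42] ang 2.37
```

Second click made. Resting in the notch.

Call:
carry_out([
  [0,0,0],
  [0,0,0],
  [0,0,0],
  [0,0,0],
  [0,0,0],
], roll=[0,0,0,0,0], claw=[0,0,0,0,0])

```text
clock: 17.15
position: [464.2, 85.2, 247.2]
ee_rot: [0.73, -0.683, 0.0, 0.0]
contact_force: [0.2, 0.2, 0.0]
gripper_width: -0.2
grasp_force: 0.0
```

```bash
python3 -c "
from h import *
look('q')"
```

```text
t 17.15 pos [464.16  85.18 247.18] r 69.13 phi 164.58 toolx-90-phi 19.24 Fr -0.10 Ft -0.26 Fz 0.03
top 17 noz [627.12  55.38] ang -6.76
scene 90 noz [642.5   71.13] ang 2.22
```

Call:
carry_out([
  [0.0006,0.0002,0],
  [0.0011,0.0004,0],
  [0.0017,0.0006,0],
  [0.0023,0.0008,0],
  [0.0026,0.0009,0],
  [0.0029,0.001,0],
  [0.0032,0.0011,0],
  [0.0032,0.0011,0],
], roll=[-0.5,-1,-1.5,-2,-2.25,-2.5,-2.75,-2.75], claw=[0,0,0,0,0,0,0,0])

```text
clock: 18.25
position: [463.4, 82.1, 247.2]
ee_rot: [0.746, -0.665, 0.0, -0.0]
contact_force: [-0.6, 3.7, -0.9]
gripper_width: 0.1
grasp_force: 2.2
```

```bash
python3 -c "
from h import *
look('r')"
```

```text
t 18.25 pos [463.37  82.13 247.24] r 69.15 phi 167.19 toolx-90-phi 19.38 Fr 1.45 Ft -3.50 Fz -0.90
top 17 noz [626.46  55.1 ] ang -6.97
scene 90 noz [643.1   72.01] ang 2.65
```

Call:
carry_out([
  [0.0003,0.0001,0],
  [0.0006,0.0002,0],
  [0.0009,0.0003,0],
  [0.0009,0.0003,0],
], roll=[-0.25,-0.5,-0.75,-0.75], claw=[0,0,0,0])

```text
clock: 18.85
position: [463.2, 81.3, 247.2]
ee_rot: [0.751, -0.661, -0.0, -0.0]
contact_force: [-1.4, 6.4, -0.7]
gripper_width: -0.1
grasp_force: 3.0
```

```bash
python3 -c "
from h import *
look('s')"
```

```text
t 18.85 pos [463.18  81.27 247.23] r 69.15 phi 167.92 toolx-90-phi 19.40 Fr 2.74 Ft -5.93 Fz -0.66
top 17 noz [627.64  56.31] ang -6.18
scene 94 noz [642.88  72.19] ang 2.75
```

Call:
carry_out([
  [0.0003,0.0001,0],
  [0.0006,0.0002,0],
  [0.0009,0.0003,0],
  [0.0009,0.0003,0],
], roll=[-0.25,-0.5,-0.75,-0.75], claw=[0,0,0,0])

```text
clock: 19.45
position: [462.7, 79.5, 247.1]
ee_rot: [0.755, -0.656, 0.0, 0.001]
contact_force: [0.4, -0.6, -0.2]
gripper_width: 0.2
grasp_force: 0.1
```

```bash
python3 -c "
from h import *
look('t')"
```

```text
t 19.45 pos [462.71  79.51 247.14] r 69.27 phi 169.43 toolx-90-phi 18.64 Fr -0.51 Ft 0.55 Fz -0.20
top 16 noz [629.08  62.85] ang -2.30
scene 96 noz [643.4   78.58] ang 5.97
```

Third click made. Rest, back off, lift.

Call:
carry_out([
  [0,0,0],
  [0,0,0],
  [0,0,0],
  [0,0,0],
  [-0.004,0,0],
  [-0.01,0,0],
  [-0.01,0,-0.02],
  [-0.01,0,-0.05],
], roll=[0,0,0,0,0,0,0,0], claw=[0,0,0,0,0,0,0,0])

```text
clock: 20.55
position: [461.2, 90.3, 297.0]
ee_rot: [0.755, -0.655, -0.0, 0.001]
contact_force: [0.0, 0.5, 0.3]
gripper_width: -0.3
grasp_force: 0.0
```

Run:
```python
from h import *
np.set_printoptions(precision=2,suppress=True)
look('u'); go(537,112.2,290)
p=cam("wrist"); save(p,"w5.png")
for r in place_of(p,"lock_top")[:2]: print(r["conf"],r["at"],at_z(p,r["at"],88),at_d(p,r["at"]))
p=cam("top")
for r in place_of(p,"lock_top")[:2]: print(r["conf"],r["at"],at_z(p,r["at"],88),at_d(p,r["at"]))
```

```text
t 20.55 pos [461.2   90.31 296.97] r 73.46 phi 161.34 toolx-90-phi 26.75 Fr 0.14 Ft -0.52 Fz 0.31
top 14 noz [628.96  63.11] ang -2.16
scene 96 noz [643.25  78.6 ] ang 5.99
pos [462.44  90.84 300.1 ] ang 278.1404544773889 slide [-10.57 -76.76  10.64] roll 0 F [-0.29  0.45  0.36] t 20.65 j6 [ 0.54  0.24 -0.51  0.   -0.82 -0.4 ]
0.63 [222.4, 242.0] [536.6  114.68  88.  ] [536.43 114.41  88.48]
```

View pics/w5.png

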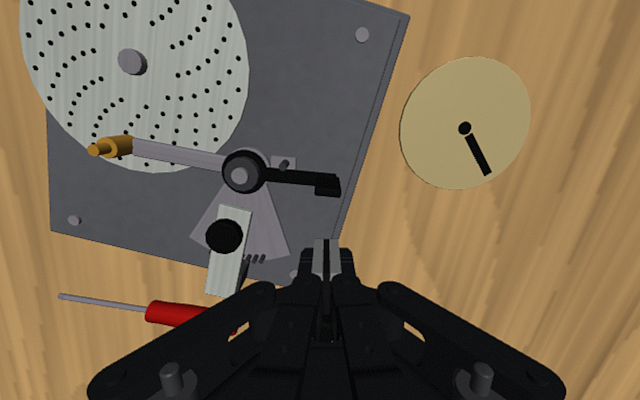

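The wrist view shows the lock cap clear at (224,236), the tab released at (328,187), and the nozzle at the third notch.

Call:
carry_out([
  [-0.005,-0.03,0],
  [-0.01,-0.06,0],
  [-0.011,-0.076,0],
  [-0.011,-0.076,0],
  [-0.011,-0.076,0.01],
  [-0.011,-0.076,0.02],
  [-0.011,-0.076,0.02],
  [-0.011,-0.076,0.02],
], roll=[0,0,0,0,0,0,0,0], claw=[0,0,0,0,0,0,0,0])

```text
clock: 21.85
position: [535.1, 111.5, 277.2]
ee_rot: [0.755, -0.656, 0.0, 0.0]
contact_force: [-0.4, -0.1, -0.7]
gripper_width: 0.1
grasp_force: 0.0
```

Run:
```python
from h import *
np.set_printoptions(precision=2,suppress=True)
go(536.7,112.5,263)
```

```text
pos [535.07 111.5  277.24] ang 278.0807812293194 slide [-0.76 -1.75 14.24] roll 0 F [-0.43 -0.1  -0.72] t 21.85 j6 [ 0.5   0.38 -0.36  0.   -0.83 -0.36]
```

Call:
carry_out([
  [-0.0008,-0.0018,0.005],
  [-0.0008,-0.0018,0.01],
  [-0.0008,-0.0018,0.013],
  [-0.0008,-0.0018,0.015],
  [-0.0008,-0.0018,0.016],
  [-0.0008,-0.0018,0.017],
  [-0.0008,-0.0018,0.0175],
  [-0.0008,-0.0018,0.0175],
], roll=[0,0,0,0,0,0,0,0], claw=[0,0,0,0,0,0,0,0])

```text
clock: 22.85
position: [536.8, 112.5, 259.9]
ee_rot: [0.755, -0.656, 0.0, -0.0]
contact_force: [-2.8, 0.0, 5.2]
gripper_width: -0.0
grasp_force: 2.4
```

Call:
carry_out([
  [0,0,0.0005],
  [0,0,0.001],
  [0,0,0.0015],
  [0,0,0.002],
  [0,0,0.0025],
  [0,0,0.003],
  [0,0,0.003],
], roll=[0,0,0,0,0,0,0], claw=[0,0,0,0,0,0,0])

```text
clock: 23.72
position: [536.9, 112.6, 256.6]
ee_rot: [0.755, -0.656, 0.0, 0.0]
contact_force: [-2.9, 0.4, 4.3]
gripper_width: -0.1
grasp_force: 2.1
```

Call:
carry_out([
  [0,0,0.0004],
  [0,0,0.0008],
  [0,0,0.0012],
  [0,0,0.0012],
], roll=[0,0,0,0], claw=[0,0,0,0])

```text
clock: 24.22
position: [536.9, 112.5, 255.5]
ee_rot: [0.755, -0.656, -0.0, 0.0]
contact_force: [-1.9, 0.3, 4.2]
gripper_width: 0.3
grasp_force: 2.4
```

Call:
carry_out([
  [0,0,0.0002],
  [0,0,0.0004],
  [0,0,0.0006],
  [0,0,0.0006],
], roll=[0,0,0,0], claw=[0,0,0,0])

```text
clock: 24.72
position: [536.9, 112.6, 255.4]
ee_rot: [0.755, -0.656, 0.0, -0.0]
contact_force: [-3.7, -0.1, 8.1]
gripper_width: 0.2
grasp_force: 3.9
```

Call:
carry_out([
  [0,0,0.0002],
  [0,0,0.0003],
  [0,0,0.0003],
], roll=[0,0,0], claw=[0,0,0])

```text
clock: 25.1
position: [536.9, 112.6, 255.4]
ee_rot: [0.755, -0.656, 0.0, -0.0]
contact_force: [-3.8, -0.3, 9.5]
gripper_width: 0.2
grasp_force: 4.7
```

The cap is on its hard stop: the force rises and the tip no longer moves. Lifting off.

Call:
carry_out([
  [0,0,-0.003],
  [0,0,-0.015],
  [0,0,-0.04],
  [0,0,-0.07],
  [0,0,-0.1],
  [-0.04,0,-0.12],
  [-0.06,0,-0.12],
  [-0.06,0,-0.12],
], roll=[0,0,0,0,0,0,0,0], claw=[0,0,0,0,0,0,0,0])

```text
clock: 26.1
position: [528.0, 173.0, 373.8]
ee_rot: [0.756, -0.655, -0.0, 0.0]
contact_force: [0.5, -0.0, -0.3]
gripper_width: 0.1
grasp_force: 0.0
```

Run:
```python
from h import *
np.set_printoptions(precision=2,suppress=True)
look('v'); p=cam("wrist"); save(p,"w6.png")
for r in place_of(p,"lock_top")[:2]: print(r["conf"],r["at"],at_d(p,r["at"]))
for r in place_of(p,"nozzle")[:1]: print(r["conf"],r["at"],at_z(p,r["at"],78))
```

```text
t 26.10 pos [528.05 172.95 373.84] r 106.19 phi 91.49 toolx-90-phi 96.69 Fr -0.01 Ft -0.47 Fz -0.35
top 14 noz [628.79  63.26] ang -2.07
scene 97 noz [643.27  78.53] ang 5.95
0.71 [322.9, 135.5] [537.91 115.73  82.17]
0.98 [225.7, 57.6] [630.21  62.5   78.  ]
```

View pics/w6.png

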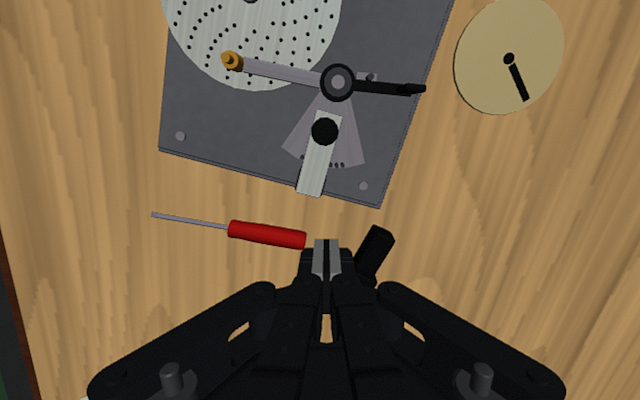

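The lock cap at (324,131) measures 82.2 mm high, so it is home. The nozzle at (231,60) sits three clicks on, and the gripper is clear of everything.

```bash
python3 -c "
from bench import *
print(job_done())"
```

```text
the job is handed in; nothing more can be done
None
```

I clicked the nozzle three rings outward one click at a time, pressed the lock cap home (top measured at 82 mm), left the lying things alone, backed the arm clear and handed the job in; no verdict was returned.

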